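Press a pair of plywood plates: load, wind to contact, add a quarter turn

TASK

Gently slide the pair of stacked plywood plates along the bed of the small screw press until both are fully home against its rear stop. Then wind the crank clockwise (seen from above) until the pressing plate just meets the plywood, add a quarter of a turn and no more, and let go of everything, leaving the plates home and the things round the press where they stand.

Things in the scene. Friction and masses are not known exactly. Their poses are not given: they have to be found in the camera images.
- press: Small bench screw press, fixed. Origin on the bench top under the screw axis; +x points to its rear (the feed direction), z up. Grey base 176 x 128 x 14 mm, x = -121 to +55. Two columns (18 mm, at x = 0, y = +-52 mm) carry a grey bridge, 36 x 132 mm, top 130 mm above the bench; the crank turns on top of it.
- rear_stop (a point): Middle of the rear stop's upright front face, 35 mm behind the screw axis, 40 mm above the bench; the stop is 52 mm tall. Two aluminium guide rails run from it towards the front (press x = -110 to +35 mm), 65 mm apart, 8 mm thick, tops 42 mm above the bench; the plates slide between them.
- axis_top (a point): Point on the screw axis, 154 mm above the bench, at the crank's centre nut. Turning the crank clockwise seen from above lowers the platen 12 mm a turn; the crank itself keeps its height. The thread is stiff (about 8 N at the knob while turning) and stays where it is left. The crank has stops 0.1 to 0.4 turn back and about two turns on.
- knob_grip (a point): Upright black hand knob at the end of the crank arm, 55 mm from the screw axis: 24 mm diameter, 41 mm tall (155 to 196 mm above the bench). This point is on its axis, 179 mm above the bench. The knob spins freely on its pin, so a hand holding it need not turn as it goes round. At the start the arm points to the rear, within 60 degrees.
- platen: Round steel pressing plate hanging on the screw axis, 48 mm diameter, 10 mm thick, orange spring pack above. Origin: centre of its underside; 5 to 16 mm of air above the plates' level at first. It is sprung: meeting the plates it presses with 110 N within 20 degrees, then 60 N more per quarter turn; the push at the knob rises by about 3.8 N at contact, then 0.02 N per degree.
- lower_plate: Lower of two equal plywood plates, 62 x 105 x 9 mm, between the rails (1.5 mm play a side). Origin: centre of its underside, 25 to 31 mm above the bench; its long side (y axis) lies along the press's x. Starts 36 to 52 mm short of home; home, its centre is 17.5 mm and its front edge 70 mm in front of the screw axis.
- upper_plate: Upper plywood plate, 62 x 105 x 9 mm, lying squarely on the lower one. Origin at the centre of its underside. Both front edges can be pushed together; they need little force.
- glue_bottle: White glue bottle with red cap, 41 mm diameter, 129 mm tall, a bystander. Origin at the centre of its underside.
- tin_can: Round light tin, 57 mm diameter, 49 mm tall, a bystander. Origin at the centre of its underside.
- masking_tape: Roll of cream masking tape lying flat, 91 mm diameter, 24 mm tall, a bystander. Origin at the centre of its underside.
- block_a: Plywood block 50 x 50 x 40 mm, a bystander. Origin at the centre of its underside.
Not all that is in view belongs to the job. Leave any green, orange or pink look-alike of the upper_plate alone.

How it is judged:
On the way, in this order (a step that is already met when the one before it is completed fails the run):
1. both plates are home against the rear stop, before the platen presses on them (x of each of lower_plate, upper_plate in the frame of press above -0.0205 m and contact force between platen and upper_plate below 1 N), for 0.2 s.
2. the platen has been wound down onto the upper plate (more than 60 N) (contact force between platen and upper_plate above 60 N).
At the end, for the whole second after the job is handed in: Both plates lie within 3 mm of the rear stop, and the platen, at rest, presses on the upper plate with 145 to 200 N, that is, the screw stands about a quarter turn (roughly 60 to 140 degrees) past first contact (x of each of lower_plate, upper_plate in the frame of press above -0.0205 m and contact force between platen and upper_plate between 145 and 200 N and linear speed of each of upper_plate, platen below 0.01 m/s); the robot touches nothing.
It fails at once if the plates are over-pressed (over 220 N: the screw more than about 165 degrees past contact) (contact force between platen and upper_plate above 220 N).
It fails at once if a bystander is shoved more than 30 mm (distance of any of glue_bottle, tin_can, masking_tape, block_a from where it was at the start of the episode above 0.03 m).
It fails at once if the plates are rammed (over 60 N from the robot) (contact force between any of the arm, the fingers and upper_plate above 60 N or contact force between any of the arm, the fingers and lower_plate above 60 N).
It also fails if it takes over 67 s, if anything falls off the work surface, if the arm or the gripper's body presses on something with over 40 N, if the wrist force passes 120 N, or if a joint passes its speed limit or range.

ROBOT

A 7-joint arm with a two-finger parallel gripper is mounted at the origin on a cart in front of the work surface, level with it; the furniture and walls round the work are solid. World frame = base frame: x ahead of the robot, y to its left, z up, the work surface at z = 0. Lengths are in m, angles in rad, forces in N, time in s.
With the tool pointing down it reaches from about 0.4 to 0.925 m from the base axis. Payload 5.6 kg.
Tool frame: the origin (TCP) lies at the very end of the fingers, on their centre line; the grasp point (between the pads) lies 19 mm behind it (robot.grip_point_offset is the distance from the TCP to the grasp point, in m); z points along the fingers, y is the direction in which the jaws open and shut (so a half turn about z gives the same grasp; the last joint's range is limited). The gripper opens to 85 mm and grips with 20 to 120 N. Pads are 22 mm wide; open, the fingers measure 114 mm over their backs; the gripper's body (76 mm by 85 mm) begins 54 mm behind the grasp point. The pads swing forward as they close: fully open they stand 13 mm farther back than shut.
Start: joints at [1.281, 0.468, -0.012, 1.603, 0.006, 1.071, -0.056], TCP at [0.159, -0.63, 0.231] pointing down, gripper open.
Joint ranges: [-2.53, 2.53], [-0.31, 2.02], [-1.57, 1.55], [0.28, 2.44], [-1.29, 4.43], [0.15, 1.84], [-2.92, 2.92]. Speed limits (rad/s): [2.57, 2.57, 3.14, 3.14, 3.14, 3.14, 3.14].

INTERFACE

Orientations are given as a 3x3 rotation matrix whose columns are the frame's x, y, z axes.
In Python, from cell import robot, cams gives the robot as it stands.
- The arm moves only by the tool move_arm, never from a script. Its argument "deltas" is a list of rows, each a list of 7 numbers: the finger opening in mm, from 0 to 85.4, then the shift along the world's x, y, z in mm, then the turn, a rotation vector about the world's x, y, z in rad. A call has 1 to 20 rows; each row shifts and turns the commanded pose from where the row before left it; what a row does not reach is not made up. A row lasts 1/12 s, in which the tool goes at most 41.7 mm and 7.16 degrees, less where a joint would pass 70% of its speed; a pose out of reach is approached as far as the arm can. A call with a gripper value outside its range is refused whole. The fingers move at their own pace and stop on an object; "squeeze" is the grip in N (left out, the last holds). Time passes only in rows, so rows that do not move let the fingers close. It gives the time, the measured TCP pose, the force and the opening at its end, in the units of the state.
- robot.get_state(): the state, without advancing time (a new reading comes with each control period).
- cams.get_image(name): name is "scene" or "top" or "wrist"; returns a dict with "image" (420x560x3 uint8, red, green, blue), "fovy" (degrees; the focal length in pixels is half the picture's height over the tangent of half this angle, whatever the lens; pixels are square), "cx", "cy" (the principal point, pixels), "R" (3x3) and "t" (3): a world point X has camera coordinates R X + t. Camera axes: x right, y down, z forward; pixel columns grow to the right and rows downward; lengths in m; the calibration is good to about 2 mm. A picture is of the moment at which its call begins. There is no depth.
- robot.finish_job(): hands the job in, once; it reports no verdict.
The state is a dict: "t": time; "q": joint angles; "qvel": joint speeds; "joint_torque": joint torques, N m; "position": TCP position; "ee_rot": TCP orientation; "force": force on the tool from outside, world axes, zero at the start; "torque": the same for the moment, N m; "gripper_width": finger opening in m.
Only numpy, scipy, OpenCV 4.12 (cv2) and the standard library are available. Lean on these libraries where they do the work, as an engineer would, in place of code of your own. Each camera call takes 0.05 s, during which the arm holds its last target. There are 200 camera calls.

## Working session

There is one attempt and no reset: what is moved stays moved. The work goes in short steps, Python scripts to look and compute and a tool call to move; the robot and the scene stay as the last step left them, time stands still between calls to the robot, and variables do not carry over. Pictures are saved under pics/ and viewed, about 8 in all and at most 12, crops included, and the job is handed in when it is done.

Besides the shell and the picture viewer there is one more tool, called as a command line: name --pt "numbers of a row" for each row, then --argument value for the rest. move_arm: Moves the arm, as the interface text tells. Its arguments: {"type":"object","properties":{"deltas":{"type":"array","items":{"type":"array","items":{"type":"number"}}},"squeeze":{"type":"number"}},"required":["deltas"]}

```bash
mkdir -p pics; cat > h.py <<'E'
import numpy as np, cv2
from cell import robot, cams
def cap(n,f):
    d=cams.get_image(n); cv2.imwrite('pics/'+f,d['image'][:,:,::-1]); 
    np.savez('pics/'+f+'.npz',**{k:np.array(d[k]) for k in('fovy','cx','cy','R','t')}); return d
def load(f): return dict(np.load('pics/'+f+'.npz'))
def ray(d,u,v):
    fl=210/np.tan(np.radians(d['fovy'])/2); R=np.array(d['R']); t=np.array(d['t'])
    return -R.T@t, R.T@np.array([(u-d['cx'])/fl,(v-d['cy'])/fl,1])
def atz(d,u,v,z):
    o,r=ray(d,u,v); return o+r*(z-o[2])/r[2]
def proj(d,X):
    fl=210/np.tan(np.radians(d['fovy'])/2); c=np.array(d['R'])@np.array(X)+d['t']
    return np.array([d['cx']+fl*c[0]/c[2], d['cy']+fl*c[1]/c[2]])
E
python3 - <<'E'
from h import *
a=cap('top','top1.png');b=cap('scene','scene1.png')
for d in(a,b): print(ray(d,280,210), d['fovy'])
print(robot.get_state())
E
```

```text
(array([0.2957034 , 0.14500965, 1.1415966 ]), array([ 0.18003726,  0.03152121, -0.98356042])) 56.70533041394544
(array([-0.29733933,  0.81795242,  0.69794792]), array([ 0.6537459 , -0.58012437, -0.48618584])) 56.895188829308196
{'t': 0.1, 'q': array([ 1.28101712,  0.46831853, -0.01161894,  1.60357682,  0.00602123,
        1.07145751, -0.05629432]), 'qvel': array([-0.00042207, -0.00117851, -0.00097171, -0.00309527, -0.00234441,
        0.00015317,  0.00116043]), 'joint_torque': array([ 2.92867271e-04, -5.33516121e+01,  2.12882337e-02, -2.51962620e+01,
        1.14880680e-02,  4.37905721e-03, -9.78632556e-06]), 'position': array([ 0.15858778, -0.62979403,  0.23039579]), 'ee_rot': array([[ 9.69712490e-01,  2.44248611e-01, -5.49764130e-04],
       [ 2.44249193e-01, -9.69711120e-01,  1.63596514e-03],
       [-1.33530179e-04, -1.72069527e-03, -9.99998511e-01]]), 'force': array([-0.2448251 , -0.22453648,  0.42502032]), 'torque': array([ 0.05408116, -0.03187104, -0.00106782]), 'gripper_width': 0.08564329074926483}
```

View pics/top1.png

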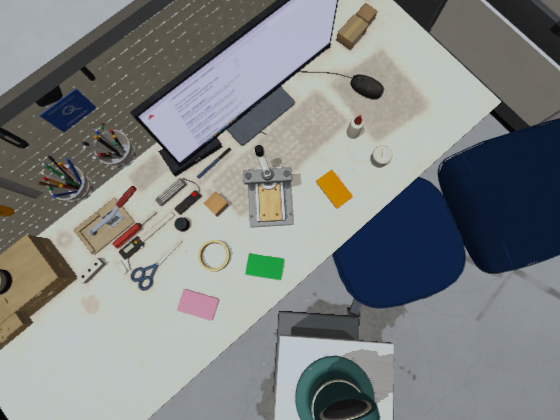

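View pics/scene1.png

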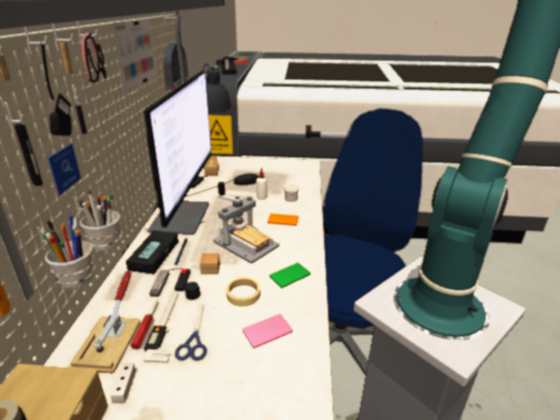

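The top view shows the press: bridge at about (268,176), plates at (270,203), knob at (259,150). The bench stretches diagonally. Next I'll enlarge the press.

```bash
python3 - <<'E'
from h import *
im=cv2.imread('pics/top1.png'); c=im[135:235,220:320]; cv2.imwrite('pics/top1c.png',cv2.resize(c,(600,600),interpolation=cv2.INTER_CUBIC))
d=load('top1.png')
for n,u,v,z in [('bridgeL',245,176,.13),('bridgeR',291,176,.13),('knob',259,150,.196),('FL',249,226,.014),('FR',293,225,.014),('tape',214,256,.024),('block',216,203,.04),('can',382,156,.05),('bottle',357,118,.12)]: print(n,atz(d,u,v,z).round(4))
E
```

```text
bridgeL [0.5675 0.278  0.13  ]
bridgeR [0.5756 0.1544 0.13  ]
knob [0.6206 0.2398 0.196 ]
FL [0.4487 0.2682 0.014 ]
FR [0.4602 0.1401 0.014 ]
tape [0.3547 0.3593 0.024 ]
block [0.5056 0.3664 0.04  ]
can [ 0.676  -0.1072  0.05  ]
bottle [ 0.7587 -0.0193  0.12  ]
```

View pics/top1c.png

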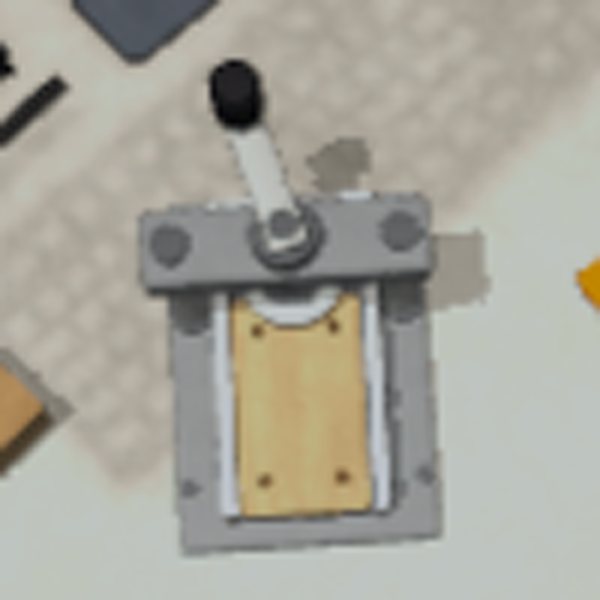

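```bash
python3 - <<'E'
from h import *
d=load('top1.png')
P=lambda u,v,z: atz(d,220+(u-.5)/6,135+(v-.5)/6,z)
for n,u,v,z in [('bTL',140,212,.13),('bTR',430,193,.13),('bBR',432,272,.13),('bBL',147,290,.13),('nut',283,226,.16),('FL',183,553,.014),('FR',441,537,.014),('knobtop',236,80,.196),('plL',240,517,.046),('plR',372,508,.046)]: print(n,P(u,v,z).round(4))
E
```

```text
bTL [0.5832 0.2842 0.13  ]
bTR [0.6007 0.1544 0.13  ]
bBR [0.564  0.1512 0.13  ]
bBL [0.5473 0.2778 0.13  ]
nut [0.5725 0.2172 0.16  ]
FL [0.4458 0.2638 0.014 ]
FR [0.462 0.139 0.014]
knobtop [0.6254 0.2395 0.196 ]
plL [0.4605 0.2349 0.046 ]
plR [0.4689 0.1727 0.046 ]
```

move_arm --pt "20 28.4 23.3 0 0 0 0" --pt "20 28.4 23.3 0 0 0 0" --pt "20 28.4 23.3 0 0 0 0" --pt "20 28.4 23.3 0 0 0 0" --pt "20 28.4 23.3 0 0 0 0" --pt "20 28.4 23.3 0 0 0 0" --pt "20 28.4 23.3 0 0 0 0" --pt "20 28.4 23.3 0 0 0 0" --pt "20 28.4 23.3 0 0 0 0" --pt "20 28.4 23.3 0 0 0 0" --pt "20 28.4 23.3 0 0 0 0" --pt "20 28.4 23.3 0 0 0 0"

```text
t: 1.1
position: [0.5005, -0.3493, 0.231]
ee_rot: [[0.97, 0.244, -0.001], [0.244, -0.97, 0.0], [-0.001, -0.0, -1.0]]
force: [0.0, 0.5, -0.2]
gripper_width: 0.02
```

move_arm --pt "20 0 35 0 0 0 -0.0113" --pt "20 0 35 0 0 0 -0.0113" --pt "20 0 35 0 0 0 -0.0113" --pt "20 0 35 0 0 0 -0.0113" --pt "20 0 35 0 0 0 -0.0113" --pt "20 0 35 0 0 0 -0.0113" --pt "20 0 35 0 0 0 -0.0113" --pt "20 0 35 0 0 0 -0.0113" --pt "20 0 35 0 0 0 -0.0113" --pt "20 0 35 0 0 0 -0.0113" --pt "20 -8 20 0 0 0 0" --pt "20 -8 20 0 0 0 0" --pt "20 -8 20 0 0 0 0" --pt "20 -8 20 0 0 0 0" --pt "20 -8 20 0 0 0 0" --pt "20 -8 20 0 0 0 0" --pt "20 -8 20 0 0 0 0" --pt "20 -8 20 0 0 0 0" --pt "20 -8 20 0 0 0 0" --pt "20 -8 19 0 0 0 0"

```text
t: 2.77
position: [0.4188, 0.1992, 0.2311]
ee_rot: [[0.991, 0.134, -0.0], [0.134, -0.991, -0.0], [-0.0, 0.0, -1.0]]
force: [0.6, -0.3, -0.5]
gripper_width: 0.0201
```

```bash
python3 - <<'E'
from h import *
w=cap('wrist','w1.png'); print(ray(w,280,210),w['fovy'])
o=np.array([.5738,.2172,0]);x=np.array([.9912,.1323,0])
for p in(-.11,-.07): print(proj(w,o+p*x+[0,0,.045]))
s=robot.get_state();print(s['position'],s['ee_rot'],s['force'])
E
```

```text
(array([0.48883072, 0.20796889, 0.37412341]), array([-0.26249143, -0.02640354, -0.96469932])) 63.180647476465936
[285.23858187 143.32974258]
[285.38783116  98.74912755]
[0.41695875 0.20322445 0.23134654] [[ 9.90350266e-01  1.38584051e-01 -9.00258767e-04]
 [ 1.38585746e-01 -9.90347947e-01  2.22165357e-03]
 [-5.83683669e-04 -2.32497824e-03 -9.99997127e-01]] [-1.80991696  3.53096691  0.04635956]
```

View pics/w1.png

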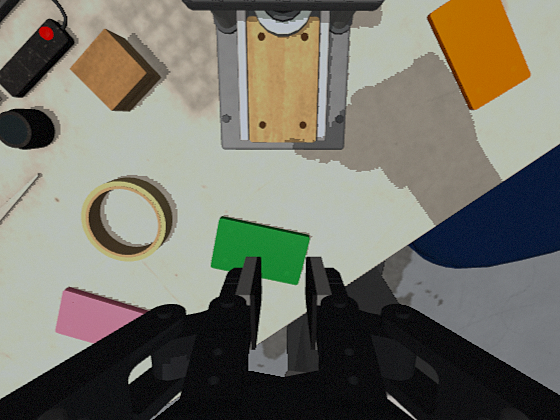

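The wrist view shows the plates' front edge at row ~142, as predicted. The green decoy lies in front, flat on the bench. I'll check the plates' height in the scene picture.

```bash
python3 - <<'E'
from h import *
im=cv2.imread('pics/scene1.png'); c=im[190:265,205:285]; a=cv2.resize(c,(800,750),interpolation=cv2.INTER_CUBIC)[150:750]
d=load('scene1.png')
o=np.array([.5738,.2172,0]);x=np.array([.9912,.1323,0]);y=np.array([-.1323,.9912,0])
for p,q,z in [(-.11,.0365,.042),(-.11,-.0365,.042),(-.11,.031,.042),(-.11,.031,.025),(-.11,.031,.049),(-.11,-.031,.049),(-.11,-.031,.042),(-.11,-.031,.025),(-.121,.064,.014),(-.121,-.064,.014)]:
  u=(proj(d,o+p*x+q*y+[0,0,z])-[205,190]+.5)*10-[0,150]; print(p,q,z,u.round(0))
  cv2.circle(a,tuple(int(i) for i in u),3,(0,0,255),-1)
cv2.imwrite('pics/s1c.png',a)
w=load('w1.png'); t=load('top1.png')
for z in(.03,.04,.045,.05): print(z,((atz(w,283,142,z)-o)@x).round(4),((atz(t,220+306/6,135+512/6,z)-o)@x).round(4))
E
```

```text
-0.11 0.0365 0.042 [515. 426.]
-0.11 -0.0365 0.042 [681. 327.]
-0.11 0.031 0.042 [528. 418.]
-0.11 0.031 0.025 [529. 465.]
-0.11 0.031 0.049 [528. 399.]
-0.11 -0.031 0.049 [669. 315.]
-0.11 -0.031 0.042 [669. 334.]
-0.11 -0.031 0.025 [668. 380.]
-0.121 0.064 0.014 [478. 559.]
-0.121 -0.064 0.014 [765. 379.]
0.03 -0.1098 -0.1074
0.04 -0.1091 -0.109
0.045 -0.1088 -0.1098
0.05 -0.1084 -0.1106
```

View pics/s1c.png

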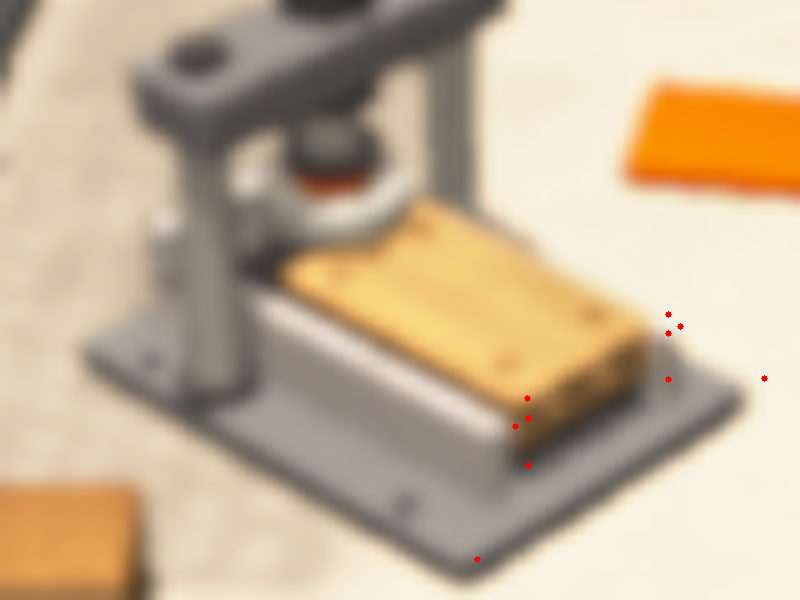

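move_arm --pt "0 5 0 -25 0 0 0" --pt "0 5 0 -25 0 0 0" --pt "0 5 0 -25 0 0 0" --pt "0 5 0 -25 0 0 0" --pt "0 0 0 -25 0 0 0" --pt "0 0 0 -25 0 0 0" --pt "0 0 0 -20 0 0 0" --pt "0 0 0 -15 0 0 0" --pt "0 0 0 -8 0 0 0" --pt "0 0 0 -5 0 0 0" --pt "0 0 0 0 0 0 0" --pt "0 0 0 0 0 0 0" --pt "0 0 0 0 0 0 0"

```text
t: 3.9
position: [0.4402, 0.1986, 0.0342]
ee_rot: [[0.991, 0.133, 0.002], [0.133, -0.991, 0.001], [0.002, -0.0, -1.0]]
force: [-0.3, -0.3, 0.7]
gripper_width: 0.0001
```

```bash
python3 - <<'E'
from h import *
s=robot.get_state();print(s['position'],s['force'],s['gripper_width'])
w=cap('wrist','w2.png')
E
```

```text
[0.44021132 0.19857476 0.03416725] [-0.27579081 -0.31977758  0.65295029] 0.0001235333670686973
```

View pics/w2.png

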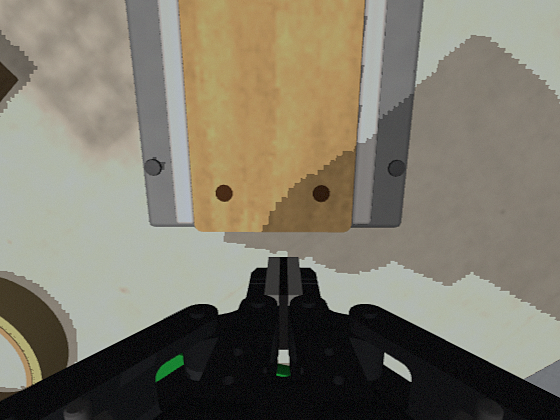

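Plates' front corners are at (194,232) and (351,232), with the closed fingers in front and centred. Their width gives the height.

```bash
python3 - <<'E'
from h import *
w=load('w2.png');o=np.array([.5738,.2172,0]);x=np.array([.9912,.1323,0]);y=np.array([-.1323,.9912,0])
for z in(.037,.040,.043,.046,.049):
  a=atz(w,194.5,231,z);b=atz(w,351.5,231,z); print(z,np.linalg.norm(a-b).round(4),((a+b)/2-o)@x,((a+b)/2-o)@y)
E
```

```text
0.037 0.068 -0.11205976488975228 0.002960256368159469
0.04 0.0666 -0.11104483872512025 0.0028666373194505975
0.043 0.0651 -0.11002991256048825 0.0027730182707417245
0.046 0.0637 -0.10901498639585622 0.002679399222032853
0.049 0.0622 -0.10800006023122419 0.00258578017332398
```

move_arm --pt "0 4 2.5 0 0 0 0" --pt "0 4 0.5 0 0 0 0" --pt "0 4 0.5 0 0 0 0" --pt "0 4 0.5 0 0 0 0" --pt "0 4 0.5 0 0 0 0" --pt "0 4 0.5 0 0 0 0" --pt "0 4 0.5 0 0 0 0" --pt "0 4 0.5 0 0 0 0" --pt "0 4 0.5 0 0 0 0" --pt "0 4 0.6 0 0 0 0" --pt "0 4 0.6 0 0 0 0" --pt "0 3 0.4 0 0 0 0" --pt "0 1 0.1 0 0 0 0" --pt "0 0 0 0 0 0 0"

```text
t: 5.12
position: [0.4883, 0.2066, 0.0334]
ee_rot: [[0.991, 0.133, 0.001], [0.133, -0.991, 0.0], [0.001, -0.0, -1.0]]
force: [0.6, -0.5, 0.4]
gripper_width: 0.0002
```

move_arm --pt "0 1.5 0.2 0 0 0 0" --pt "0 1.5 0.2 0 0 0 0" --pt "0 0 0 0 0 0 0"

```text
t: 5.37
position: [0.4904, 0.2069, 0.0334]
ee_rot: [[0.991, 0.134, -0.0], [0.134, -0.991, -0.0], [-0.0, 0.0, -1.0]]
force: [-2.8, 0.3, 1.6]
gripper_width: -0.0001
```

move_arm --pt "0 1 0.1 0 0 0 0" --pt "0 1 0.2 0 0 0 0" --pt "0 0 0 0 0 0 0"

```text
t: 5.62
position: [0.4928, 0.2072, 0.0333]
ee_rot: [[0.991, 0.133, 0.0], [0.133, -0.991, 0.0], [0.0, -0.0, -1.0]]
force: [-2.7, -0.1, 2.2]
gripper_width: -0.0002
```

```bash
python3 - <<'E'
from h import *
w=cap('wrist','w3.png')
s=robot.get_state();print(s['position'],s['force'])
E
```

```text
[0.49278921 0.20725779 0.03332343] [-1.3376065  -0.46562143  1.48151696]
```

View pics/w3.png

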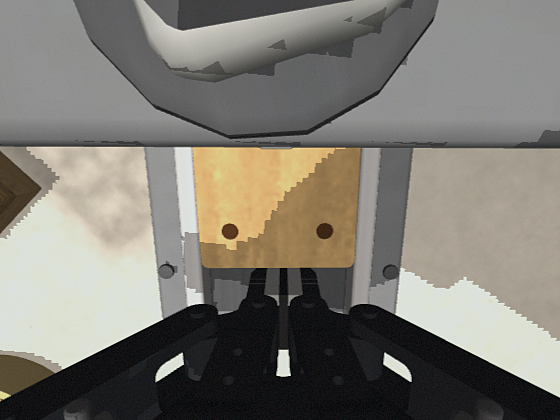

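Plates' front edge is at row 268, squarely against the fingertips. I'll keep pushing until the stop is felt.

```bash
python3 - <<'E'
from h import *
w=load('w3.png');o=np.array([.5738,.2172,0]);x=np.array([.9912,.1323,0])
for z in(.046,.049): print(((atz(w,200,267.5,z)-o)@x),((atz(w,353,267.5,z)-o)@x))
E
```

```text
-0.07150279564045686 -0.07139864175675754
-0.07011418379161756 -0.07001242622879929
```

move_arm --pt "0 1 0.1 0 0 0 0" --pt "0 1 0.2 0 0 0 0" --pt "0 0 0 0 0 0 0"

```text
t: 5.92
position: [0.4948, 0.2075, 0.0333]
ee_rot: [[0.991, 0.133, 0.0], [0.133, -0.991, 0.0], [0.0, -0.0, -1.0]]
force: [-1.8, -0.7, 1.6]
gripper_width: 0.0004
```

move_arm --pt "0 1 0.1 0 0 0 0" --pt "0 1 0.2 0 0 0 0" --pt "0 0 0 0 0 0 0"

```text
t: 6.17
position: [0.4953, 0.2076, 0.0332]
ee_rot: [[0.991, 0.134, -0.003], [0.134, -0.991, -0.001], [-0.003, 0.001, -1.0]]
force: [-6.5, 0.3, 4.4]
gripper_width: -0.0
```

move_arm --pt "0 1.5 0.2 0 0 0 0" --pt "0 0 0 0 0 0 0" --pt "0 0 0 0 0 0 0" --pt "0 0 0 0 0 0 0"

```text
t: 6.5
position: [0.4953, 0.2075, 0.033]
ee_rot: [[0.991, 0.134, -0.005], [0.134, -0.991, -0.002], [-0.005, 0.002, -1.0]]
force: [-10.3, -0.9, 8.3]
gripper_width: -0.0001
```

```bash
python3 - <<'E'
from h import *
d=load('top1.png')
for z in(.1,.2,.3): print(z,atz(d,190,167,z),atz(d,258,112,z),atz(d,330,58,z))
E
```

```text
0.1 [0.59135977 0.4375067  0.1       ] [0.7677875  0.26158501 0.1       ] [0.95266102 0.0627613  0.1       ]
0.2 [0.56297485 0.40942509 0.2       ] [0.72246438 0.25039302 0.2       ] [0.88958884 0.07065767 0.2       ]
0.3 [0.53458993 0.38134349 0.3       ] [0.67714126 0.23920103 0.3       ] [0.82651667 0.07855404 0.3       ]
```

move_arm --pt "0 -10 -1.3 0 0 0 0" --pt "0 -20 -2.6 0 0 0 0" --pt "0 -20 -2.7 0 0 0 0" --pt "10 -5 0 35 0 0 0" --pt "20 0 0 35 0 0 0" --pt "30 0 0 35 0 0 0" --pt "50 0 0 35 0 0 0" --pt "60 0 0 35 0 0 0" --pt "60 0 0 35 0 0 0" --pt "60 15 4 6.6 0 0 0" --pt "60 30 6 0 0 0 0" --pt "60 30 6 0 0 0 0" --pt "60 30 6 0 0 0 0" --pt "60 30 6 0 0 0 0" --pt "60 0 0 0 0 0 0" --pt "60 0 0 0 0 0 0"

```text
t: 7.83
position: [0.5793, 0.2292, 0.2491]
ee_rot: [[0.991, 0.132, 0.0], [0.132, -0.991, 0.001], [0.0, -0.0, -1.0]]
force: [-1.0, 0.4, -0.9]
gripper_width: 0.0598
```

```bash
python3 - <<'E'
from h import *
w=cap('wrist','w4.png')
s=robot.get_state();print(s['position'],s['force'])
k=np.array([.6243,.2390,.196]);print(proj(w,k),proj(w,[.5738,.2172,.16]))
E
```

```text
[0.5779697  0.22938349 0.24931131] [-0.32529785 -0.09582459 -0.01702336]
[275.43386946 161.21829545] [297.83471533 229.17261844]
```

View pics/w4.png

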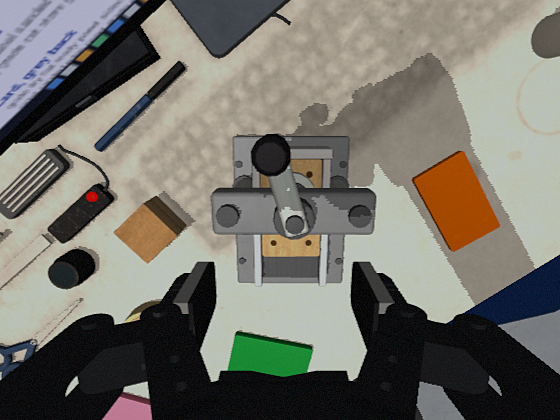

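The knob top is at (270,154) and the nut at (293,222); nothing else is close to the knob.

```bash
python3 - <<'E'
from h import *
w=load('w4.png')
print(atz(w,270.5,154,.196),atz(w,293,223,.165),atz(w,293,223,.155))
c=lambda a,b,z: atz(w,a,b,z)
print('bridge', c(211,188,.13),c(373,188,.13),c(376,233,.13),c(215,233,.13))
print('top plates/platform')
E
```

```text
[0.62798269 0.24229746 0.196     ] [0.57946013 0.22163672 0.165     ] [0.57638994 0.22092472 0.155     ]
bridge [0.58858168 0.28666431 0.13      ] [0.60536211 0.16123737 0.13      ] [0.5692317  0.15123905 0.13      ] [0.55190473 0.28066438 0.13      ]
top plates/platform
```

move_arm --pt "60 12 3 0 0 0 0" --pt "60 12 3 0 0 0 0" --pt "60 12 3 0 0 0 0" --pt "60 12.5 2.4 0 0 0 0" --pt "60 0 0 -20 0 0 0" --pt "60 0 0 -20 0 0 0" --pt "60 0 0 -20 0 0 0" --pt "60 0 0 -15 0 0 0" --pt "60 0 0 -8 0 0 0" --pt "60 0 0 -4 0 0 0" --pt "60 0 0 0 0 0 0" --pt "35 0 0 0 0 0 0" --pt "25 0 0 0 0 0 0" --pt "15 0 0 0 0 0 0" --pt "15 0 0 0 0 0 0" --pt "15 0 0 0 0 0 0" --pt "15 0 0 0 0 0 0" --squeeze 50

```text
t: 9.3
position: [0.6272, 0.242, 0.1646]
ee_rot: [[0.991, 0.134, 0.002], [0.134, -0.991, 0.002], [0.003, -0.002, -1.0]]
force: [-0.7, 1.6, 6.2]
gripper_width: 0.0228
```

```bash
python3 - <<'E'
from h import *
s=robot.get_state();print(s['position'],s['force'],s['gripper_width'])
w=cap('wrist','w5.png')
E
```

```text
[0.62721472 0.24200266 0.16459251] [-0.66391288  1.61890061  6.24089822] 0.02281464143092557
```

View pics/w5.png

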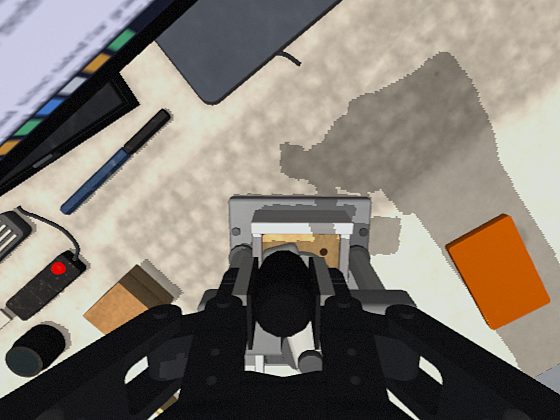

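Gripped, with the knob between the fingers. There is slight upward contact with the crank arm, so I'll lift a little, then generate the circle numbers.

```bash
python3 - <<'E'
import numpy as np
for st,n in((15,25),(10,54)):
  a=np.radians(24-st*np.arange(n+0)); p=55*np.c_[np.cos(a),np.sin(a)]; d=np.diff(p,axis=0).round(1)
  print(st,[(int(24-st*(i+1)),float(d[i,0]),float(d[i,1])) for i in range(min(len(d),360//st))])
E
```

```text
15 [(9, 4.1, -13.8), (-6, 0.4, -14.4), (-21, -3.4, -14.0), (-36, -6.9, -12.6), (-51, -9.9, -10.4), (-66, -12.2, -7.5), (-81, -13.8, -4.1), (-96, -14.4, -0.4), (-111, -14.0, 3.4), (-126, -12.6, 6.9), (-141, -10.4, 9.9), (-156, -7.5, 12.2), (-171, -4.1, 13.8), (-186, -0.4, 14.4), (-201, 3.4, 14.0), (-216, 6.9, 12.6), (-231, 9.9, 10.4), (-246, 12.2, 7.5), (-261, 13.8, 4.1), (-276, 14.4, 0.4), (-291, 14.0, -3.4), (-306, 12.6, -6.9), (-321, 10.4, -9.9), (-336, 7.5, -12.2)]
10 [(14, 3.1, -9.1), (4, 1.5, -9.5), (-6, -0.2, -9.6), (-16, -1.8, -9.4), (-26, -3.4, -9.0), (-36, -4.9, -8.2), (-46, -6.3, -7.2), (-56, -7.5, -6.0), (-66, -8.4, -4.6), (-76, -9.1, -3.1), (-86, -9.5, -1.5), (-96, -9.6, 0.2), (-106, -9.4, 1.8), (-116, -9.0, 3.4), (-126, -8.2, 4.9), (-136, -7.2, 6.3), (-146, -6.0, 7.5), (-156, -4.6, 8.4), (-166, -3.1, 9.1), (-176, -1.5, 9.5), (-186, 0.2, 9.6), (-196, 1.8, 9.4), (-206, 3.4, 9.0), (-216, 4.9, 8.2), (-226, 6.3, 7.2), (-236, 7.5, 6.0), (-246, 8.4, 4.6), (-256, 9.1, 3.1), (-266, 9.5, 1.5), (-276, 9.6, -0.2), (-286, 9.4, -1.8), (-296, 9.0, -3.4), (-306, 8.2, -4.9), (-316, 7.2, -6.3), (-326, 6.0, -7.5), (-336, 4.6, -8.4)]
```

move_arm --pt "15 0 0 2 0 0 0" --pt "15 0 0 2 0 0 0" --pt "15 0 0 0 0 0 0"

```text
t: 9.6
position: [0.6271, 0.2419, 0.1648]
ee_rot: [[0.991, 0.134, 0.001], [0.134, -0.991, 0.002], [0.001, -0.002, -1.0]]
force: [6.8, 5.7, -11.9]
gripper_width: 0.0223
```

move_arm --pt "15 0 0 -2.5 0 0 0" --pt "15 3.1 -9.1 0 0 0 0" --pt "15 1.5 -9.5 0 0 0 0" --pt "15 -0.2 -9.6 0 0 0 0"

```text
t: 9.93
position: [0.6313, 0.2162, 0.1647]
ee_rot: [[0.991, 0.136, 0.002], [0.136, -0.991, 0.005], [0.003, -0.005, -1.0]]
force: [1.2, 6.9, -1.4]
gripper_width: 0.0223
```

move_arm --pt "15 -1.8 -9.4 0 0 0 0" --pt "15 -3.4 -9.0 0 0 0 0" --pt "15 -4.9 -8.2 0 0 0 0" --pt "15 -6.3 -7.2 0 0 0 0" --pt "15 -7.5 -6.0 0 0 0 0" --pt "15 -8.4 -4.6 0 0 0 0" --pt "15 -9.1 -3.1 0 0 0 0" --pt "15 -9.5 -1.5 0 0 0 0" --pt "15 -9.6 0.2 0 0 0 0"

```text
t: 10.68
position: [0.5723, 0.1658, 0.1647]
ee_rot: [[0.991, 0.134, 0.006], [0.134, -0.991, 0.004], [0.006, -0.004, -1.0]]
force: [8.1, 7.6, -7.5]
gripper_width: 0.0224
```

```bash
cat >> h.py <<'E'
def st():
    s=robot.get_state(); r=s['position'][:2]-[.5768,.2196]; R=np.hypot(*r); u=r/R; f=s['force'][:2]
    print('t %.2f ang %.1f r %.4f Ftan %.1f Frad %.1f'%(s['t'],np.degrees(np.arctan2(r[1],r[0])),R,f@[-u[1],u[0]],f@u),s['force'].round(1),s['torque'].round(2))
E
python3 -c "
from h import *
st()
d=cap('scene','s2.png')
im=d['image'][:,:,::-1][180:270,190:290]; cv2.imwrite('pics/s2c.png',cv2.resize(im,(660,594),interpolation=cv2.INTER_CUBIC))"
```

```text
t 10.68 ang -94.8 r 0.0540 Ftan 7.4 Frad -8.3 [ 8.1  7.6 -7.5] [ 1.63 -1.79 -0.02]
```

View pics/s2c.png

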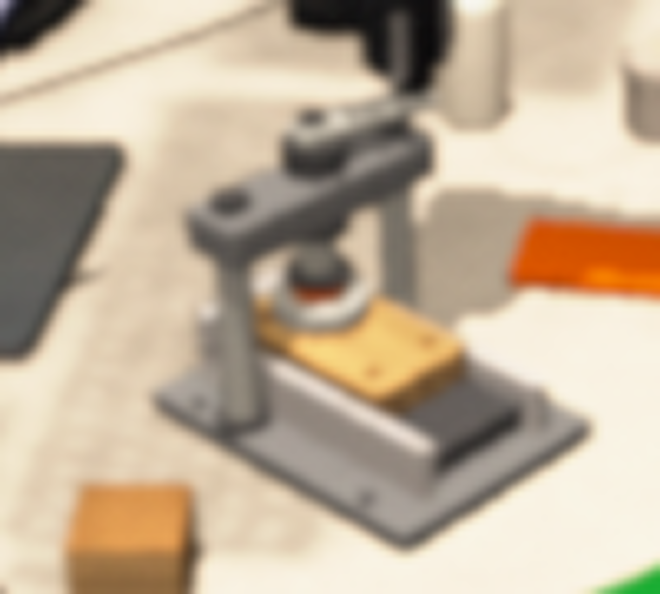

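The plates are home and the platen still has air. I'll continue in short steps and watch the tangential force.

move_arm --pt "15 -9.4 2.8 0 0 0 0" --pt "15 -9.0 3.9 0 0 0 0"

```text
t: 10.9
position: [0.5547, 0.1702, 0.1647]
ee_rot: [[0.991, 0.132, 0.006], [0.132, -0.991, 0.001], [0.006, -0.0, -1.0]]
force: [8.9, 1.1, -5.8]
gripper_width: 0.0225
```

```bash
python3 -c "
from h import *
st()"
```

```text
t 10.90 ang -114.1 r 0.0541 Ftan 7.7 Frad -4.6 [ 8.9  1.1 -5.8] [ 0.35 -1.96  0.02]
```

move_arm --pt "15 -8.2 4.9 0 0 0 0" --pt "15 -7.2 6.3 0 0 0 0"

```text
t: 11.07
position: [0.5394, 0.18, 0.1647]
ee_rot: [[0.991, 0.131, 0.006], [0.131, -0.991, -0.001], [0.005, 0.001, -1.0]]
force: [9.0, -1.5, -4.9]
gripper_width: 0.0224
```

```bash
python3 -c "
from h import *
st()"
```

```text
t 11.07 ang -133.4 r 0.0545 Ftan 7.6 Frad -5.1 [ 9.  -1.5 -4.9] [-0.3  -2.01  0.04]
```

move_arm --pt "15 -6.0 7.5 0 0 0 0" --pt "15 -4.6 8.4 0 0 0 0"

```text
t: 11.23
position: [0.5282, 0.1943, 0.1646]
ee_rot: [[0.991, 0.131, 0.003], [0.131, -0.991, -0.004], [0.003, 0.004, -1.0]]
force: [6.0, -5.7, -0.2]
gripper_width: 0.0224
```

```bash
python3 -c "
from h import *
st()"
```

```text
t 11.23 ang -152.5 r 0.0548 Ftan 7.8 Frad -2.7 [ 6.  -5.7 -0.2] [-1.17 -1.22  0.04]
```

move_arm --pt "15 -3.1 9.1 0 0 0 0" --pt "15 -1.5 9.5 0 0 0 0"

```text
t: 11.4
position: [0.5221, 0.212, 0.1645]
ee_rot: [[0.991, 0.13, -0.0], [0.13, -0.991, -0.006], [-0.001, 0.006, -1.0]]
force: [-1.0, -8.3, 5.1]
gripper_width: 0.0223
```

```bash
python3 -c "
from h import *
st()"
```

```text
t 11.40 ang -172.1 r 0.0552 Ftan 8.1 Frad 2.2 [-1.  -8.3  5.1] [-1.65 -0.   -0.02]
```

move_arm --pt "15 0.2 9.6 0 0 0 0" --pt "15 1.8 9.4 0 0 0 0"

```text
t: 11.57
position: [0.5225, 0.2316, 0.1645]
ee_rot: [[0.991, 0.131, -0.003], [0.131, -0.991, -0.007], [-0.004, 0.006, -1.0]]
force: [-5.3, -7.2, 7.6]
gripper_width: 0.0223
```

```bash
python3 -c "
from h import *
st()"
```

```text
t 11.57 ang 167.5 r 0.0556 Ftan 8.2 Frad 3.6 [-5.3 -7.2  7.6] [-1.44  0.89  0.04]
```

move_arm --pt "15 3.4 9.0 0 0 0 0" --pt "15 4.9 8.2 0 0 0 0"

```text
t: 11.73
position: [0.5299, 0.2501, 0.1645]
ee_rot: [[0.991, 0.132, -0.005], [0.132, -0.991, -0.005], [-0.005, 0.005, -1.0]]
force: [-5.5, -5.9, 8.1]
gripper_width: 0.0224
```

```bash
python3 -c "
from h import *
st()"
```

```text
t 11.73 ang 146.9 r 0.0560 Ftan 7.9 Frad 1.4 [-5.5 -5.9  8.1] [-1.04  1.29  0.05]
```

move_arm --pt "15 6.3 7.2 0 0 0 0" --pt "15 7.5 6.0 0 0 0 0"

```text
t: 11.9
position: [0.5427, 0.2642, 0.1645]
ee_rot: [[0.991, 0.134, -0.006], [0.133, -0.991, -0.005], [-0.007, 0.004, -1.0]]
force: [-11.5, -5.5, 12.0]
gripper_width: 0.0222
```

```bash
python3 -c "
from h import *
st()"
```

```text
t 11.90 ang 127.4 r 0.0561 Ftan 12.4 Frad 2.6 [-11.5  -5.5  12. ] [-1.09  2.28  0.01]
```

move_arm --pt "15 8.4 4.6 0 0 0 0" --pt "15 9.1 3.1 0 0 0 0"

```text
t: 12.07
position: [0.5591, 0.273, 0.1645]
ee_rot: [[0.991, 0.135, -0.008], [0.135, -0.991, -0.004], [-0.009, 0.003, -1.0]]
force: [-11.2, -3.0, 10.3]
gripper_width: 0.0221
```

```bash
python3 -c "
from h import *
st()"
```

```text
t 12.07 ang 108.3 r 0.0563 Ftan 11.6 Frad 0.6 [-11.2  -3.   10.3] [-0.61  2.54  0.02]
```

Contact came at about 140° (Ftan stepped from 7.9 to about 12 N between 147° and 127°). The target is about 48°.

move_arm --pt "15 9.5 1.5 0 0 0 0" --pt "15 9.6 -0.2 0 0 0 0" --pt "15 9.4 -1.8 0 0 0 0" --pt "15 9.0 -3.4 0 0 0 0" --pt "15 8.2 -4.9 0 0 0 0" --pt "15 6.5 -5.7 0 0 0 0" --pt "15 0 0 0 0 0 0"

```text
t: 12.65
position: [0.6126, 0.2622, 0.1646]
ee_rot: [[0.991, 0.135, -0.005], [0.135, -0.991, 0.004], [-0.004, -0.005, -1.0]]
force: [-6.4, 5.5, 3.7]
gripper_width: 0.0225
```

```bash
python3 -c "
from h import *
st()"
```

```text
t 12.65 ang 50.0 r 0.0556 Ftan 8.4 Frad 0.1 [-6.4  5.5  3.7] [ 1.1   1.21 -0.02]
```

move_arm --pt "15 -1.2 1.0 -0.5 0 0 0" --pt "15 0 0 0 0 0 0" --pt "35 0 0 0 0 0 0" --pt "60 0 0 0 0 0 0" --pt "60 0 0 0 0 0 0" --pt "60 0 0 0 0 0 0" --pt "60 0 0 10 0 0 0" --pt "60 0 0 20 0 0 0" --pt "60 0 0 30 0 0 0" --pt "60 0 0 30 0 0 0" --pt "60 -20 0 10 0 0 0" --pt "60 -30 -8 0 0 0 0" --pt "60 -30 -8 0 0 0 0" --pt "60 -10 0 0 0 0 0" --pt "60 0 0 0 0 0 0" --pt "60 0 0 0 0 0 0"

```text
t: 13.98
position: [0.5248, 0.2438, 0.265]
ee_rot: [[0.991, 0.133, 0.002], [0.133, -0.991, 0.0], [0.002, -0.0, -1.0]]
force: [0.3, -0.3, 0.0]
gripper_width: 0.0601
```

```bash
python3 - <<'E'
from h import *
s=robot.get_state();print(s['position'],s['force'],s['gripper_width'])
w=cap('wrist','w6.png');print(proj(w,[.5768,.2207,.16]))
E
```

```text
[0.52480795 0.24380998 0.26498712] [ 0.31185636 -0.26707599  0.03269441] 0.06005848890511332
[323.81853746 148.86230649]
```

View pics/w6.png

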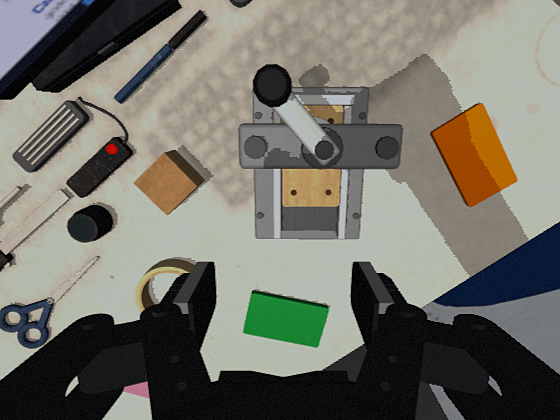

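The knob is at (272,84), the nut at (323,149) and the plates' front edge at row ~207. One numeric check, then I'll hand in.

```bash
python3 - <<'E'
from h import *
w=load('w6.png');k=atz(w,272,84,.196);n=atz(w,323,149,.163);print(k,n,np.degrees(np.arctan2(*(k-n)[1::-1])))
o=np.array([.5765,.219,0]);x=np.array([.9912,.1323,0]);print((atz(w,311,207,.049)-o)@x)
robot.finish_job()
E
```

```text
[0.61209108 0.26142515 0.196     ] [0.57684124 0.22164273 0.163     ] 48.456949197783494
-0.0714990988807032
the job is handed in; nothing more can be done
```

I slid both plates against the rear stop, wound the crank clockwise to contact and about 90° further, then released the knob and backed off. The job is handed in.

- **Plates home:** The stop was felt at about 10 N. Before handing in, the plates' front edge measured 71.5 mm in front of the screw axis. Home is 70 mm, so the difference is within the measuring error and the 3 mm allowed.
- **Pressing:** The tangential push stepped from about 8 N to 12 N between crank angles 147° and 127°, which marks contact. The crank was left at about 50° by the arm's position, or 48° from the final wrist picture. That is roughly 80–100° past contact. The pressing force itself was not measured.
- **Release and surroundings:** The arm stood clear with no force on it, and the block and tape looked undisturbed in the last picture. The bottle and tin were outside that picture, but the arm was well clear of them.
- **Disagreement:** The top and wrist cameras put the screw axis 3–5 mm apart, so I used the position found from the knob's grip. While gripping the knob, the fingers pressed on the crank arm with about 6 N, which I relieved before turning.

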